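Slide a flat steel coupon over the lip, pick it up and seat it on the pin

TASK

The thin polished steel test coupon lies sunk between the rails of the low tray block, where fingers cannot get round it. Press down on it very slowly and just firmly enough to carry it along, never with more than 20 N, and slide it out over the tray's open lip until roughly a third of it overhangs but it still lies flat on the bed, then grip the overhanging part by its two long edges, lift it clear, and lower it gently flat onto the inspection stand with its hole over the pin and its length along the platform. Let go, and leave the other things on the bench where they are.

Things in the scene. Friction and masses are not known exactly. Their poses are not given: they have to be found in the camera images.
- tray: Fixed grey block 150 x 84 mm with a white slippery bed (friction 0.1) 60 mm high, turned up to 0.3 rad, left or right of the middle. Origin: centre of its underside; x points from open lip to closed rear. Rails 2.5 mm above the bed: sides with inner faces at y = +-24 mm, rear at x = 63 mm. A sprung black shoe in the -y rail (x = -53 to -10 mm) presses the coupon with 3 N on the +y rail.
- tray_lip (a point): Middle of the tray's straight open lip at bed height (tray frame -75, 0, 60 mm), plain upright face below; axes as the tray. The coupon tips off if its middle passes the lip. Because of the shoe's drag, a finger on the coupon slips unless it presses with some 6 to 12 N; touch down at under 10 mm/s, or the blow alone passes 20 N.
- coupon: Loose steel strip 110 (x) x 45 (y) x 3 mm, 0.09 to 0.14 kg. Origin: centre of its underside, z up. Starts flat on the tray's bed, x along the tray's x, hole end to the closed rear, its -x end 19 to 27 mm inside the lip, top 0.5 mm above the rails. Once overhanging, its -x end can be gripped from above by the long edges (y = +-22.5 mm), the fingers reaching down past the lip.
- coupon_hole (a point): Centre of the coupon's only hole, 12 mm wide, right through, at its underside (coupon frame 43, 0, 0 mm); axes as the coupon.
- stand: Fixed stand: dark base 110 x 80 x 10 mm, round column, aluminium platform 72 (x) x 44 (y) mm, top at z = 60 mm, underside 50 mm, with an upright pin. Turned up to 0.3 rad. Origin: centre of its underside, z up. The seated coupon's x axis lies along the stand's x, its plain end jutting 40 mm past the platform's -x edge (x = -36 mm).
- pin_foot (a point): Axis of the steel pin at the platform's top (stand frame 22, 0, 60 mm); axes as the stand. The pin is 9 mm thick, 14 mm tall, coned to 3 mm over its upper 5 mm.
- petri_dish: Bystander: glass petri dish with lid, 93 mm across, 17 mm tall, between tray and stand. Origin: centre of its underside.
- stir_bar: Bystander: white magnetic stir bar 42 x 9 mm lying on the worktop. Origin: centre of its underside.
- beaker_100: Bystander: glass beaker 62 mm wide, 71 mm tall, at the left. Origin: centre of its underside.
- film_roll: Bystander: white roll of film, 52 mm wide, 50 mm tall, at the back. Origin: centre of its underside.
- flask_100: Bystander: conical flask 63 mm wide, 106 mm tall, at the back. Origin: centre of its underside.
- weigh_boat: Bystander: white weighing boat 78 mm square, 18 mm tall, at the right. Origin: centre of its underside.
- marker_black: Bystander: black marker pen 146 mm long, at the front. Origin: centre of its underside.
There are look-alikes about, which are no part of the job. There is more than one size of the coupon; the job needs the larger.

How it is judged:
By the outcome, as a careful person would: the job done as asked, in the order asked, and still so for the second after the job is handed in, with the robot touching nothing.
It also fails if it takes over 67 s, if anything falls off the work surface, if the arm or the gripper's body presses on something with over 40 N, if the wrist force passes 120 N, or if a joint passes its speed limit or range.

ROBOT

A 6-joint arm with a two-finger parallel gripper is mounted at the origin on a cart in front of the work surface, level with it; the furniture and walls round the work are solid. World frame = base frame: x ahead of the robot, y to its left, z up, the work surface at z = 0. Lengths are in m, angles in rad, forces in N, time in s.
With the tool pointing down it reaches from about 0.3 to 0.775 m from the base axis. Payload 14.6 kg.
Tool frame: the origin (TCP) lies at the centre of the arm's flange, where the gripper is bolted on; the fingertips stand 199 mm ahead of it and the grasp point (between the pads) lies ctrl.tcp_to_grasp ahead of it (ctrl.tcp_to_grasp is the distance from the TCP to the grasp point, in m); z points along the fingers, y is the line along which they close (so a half turn about z gives the same grasp; the last joint's range is limited). The gripper opens to 94 mm and grips with 3 to 60 N. Pads are 16 mm wide; open, the fingers measure 119 mm over their backs; the gripper's body (75 mm by 177 mm) begins 78 mm behind the grasp point.
Start: joints at [1.201, 0.3, 1.521, -0, 1.321, -0.067], TCP at [0.164, 0.525, 0.405] pointing down, gripper open.
Joint ranges: [-3.03, 3.03], [-0.79, 2.21], [0.23, 2.52], [-1.04, 4.18], [0, 3.07], [-2.55, 2.55]. Speed limits (rad/s): [2.22, 2.22, 2.57, 3.14, 3.14, 3.14].

INTERFACE

Orientations are given as [roll, pitch, yaw] about the fixed x, y, z axes, in that order (R = Rz(yaw) Ry(pitch) Rx(roll)).
In Python, from station import ctrl gives the robot as it stands. The module is installed in compiled form; this text tells all that it offers.
- The arm moves only by the shell command python3 -m jog 'ROWS' [OPENING] [FORCE]. ROWS is JSON, a list of rows, each a list of 6 numbers: the shift along the tool's x, y, z in cm, then the turn, a rotation vector about the tool's x, y, z in rad. In form: [[tx, ty, tz, ax, ay, az], ...]. A call has 1 to 8 rows; each row is the pose to reach, as a shift and turn from the pose commanded when the call began, along the tool's axes at that moment; what a row does not reach only later rows make up. A row lasts 1/10 s, in which the tool goes at most 50 mm and 8.59 degrees, less where a joint would pass 70% of its speed; a pose out of reach is approached as far as the arm can. A call with a gripper value outside its range is refused whole. OPENING is the opening in per cent of the stroke, from 0 (shut) to 100 (fully open), set as the call begins (- or left out, the last holds). The fingers move at their own pace and stop on an object; FORCE is the grip in N (left out, the last holds). Time passes only in rows, so rows that repeat a pose let the fingers close. It gives the time, the measured TCP pose, the force, the opening and the grip force at its end, in the units of the state.
- ctrl.get_obs(): the state, without advancing time (a new reading comes with each control period).
- ctrl.camera(name): name is "scene" or "top" or "wrist"; returns a dict with "img" (400x640x3 uint8, blue, green, red), "intrinsics" (3x3 intrinsics, pixels), "k1" (the pictures are not rectified: a ray, as slopes to the right and down, at radius r is drawn at 1 + k1 r^2 times it, then the intrinsics apply), "R" (3x3) and "t" (3): a world point X has camera coordinates R X + t. Camera axes: x right, y down, z forward; pixel columns grow to the right and rows downward; lengths in m; the calibration is good to about 2 mm. A picture is of the moment at which its call begins. There is no depth.
- ctrl.hand_in(): hands the job in; it is judged then, once.
The state is a dict: "time_s": time; "qpos": joint angles; "joint_vel": joint speeds; "tau": joint torques, N m; "ee_pos": TCP position; "eef_rot": TCP orientation; "force": force on the tool from outside, world axes, zero at the start; "moment": the same for the moment, N m; "grip_width": finger opening in m; "grip_force": force on a finger pad.
Only numpy, scipy, OpenCV 4.12 (cv2) and the standard library are available. Lean on these libraries where they do the work, as an engineer would, in place of code of your own. Each camera call takes 0.05 s, during which the arm holds its last target. There are 200 camera calls.

## Working session

There is one attempt and no reset: what is moved stays moved. The work goes in short steps, Python scripts to look and compute and a shell command to move; the robot and the scene stay as the last step left them, time stands still between calls to the robot, and variables do not carry over. Pictures are saved under pics/ and viewed, at most 10 in all, crops included, and the job is handed in when it is done.

```bash
mkdir -p pics
cat > h.py <<'E'
import numpy as np, cv2
from station import ctrl
from scipy.spatial.transform import Rotation as Rn
def und(c,uv):
    K=np.array(c["intrinsics"]);uv=np.atleast_2d(np.array(uv,float))
    d=np.c_[(uv[:,0]-K[0,2])/K[0,0],(uv[:,1]-K[1,2])/K[1,1]];u=d.copy()
    for _ in range(20): u=d/(1+c["k1"]*(u**2).sum(1,keepdims=True))
    return u
def onplane(c,uv,z):
    R=np.array(c["R"]);t=np.array(c["t"]);u=und(c,uv)
    o=-R.T@t; D=np.c_[u,np.ones(len(u))]@R
    return o+D*((z-o[2])/D[:,2])[:,None]
def proj(c,X):
    K=np.array(c["intrinsics"]);P=np.atleast_2d(X)@np.array(c["R"]).T+np.array(c["t"])
    s=P[:,:2]/P[:,2:];s=s*(1+c["k1"]*(s**2).sum(1,keepdims=True))
    return s*[K[0,0],K[1,1]]+[K[0,2],K[1,2]]
E
python3 - <<'E'
from h import *
for n in ("scene","top"):
    c=ctrl.camera(n);cv2.imwrite(f"pics/{n}0.png",c["img"]);print(n,-np.array(c["R"]).T@c["t"])
    import pickle;pickle.dump(c,open(f"{n}0.pkl","wb"))
o=ctrl.get_obs();print(o,ctrl.tcp_to_grasp)
E
```

```text
scene [-0.12372003 -0.58671625  0.65736342]
top [ 0.28439132 -0.01299451  1.47863644]
{'time_s': 0.1, 'qpos': array([ 1.20138202e+00,  3.00384365e-01,  1.52151530e+00,  2.78312783e-06,
        1.32069880e+00, -6.66038607e-02]), 'joint_vel': array([-0.00014237, -0.00021035, -0.00193208, -0.00057664, -0.000461  ,
       -0.00024166]), 'tau': array([ 2.65984942e-03, -5.32643366e+01, -3.53281546e+01,  7.10636401e-02,
        2.34632904e-02, -6.97317114e-05]), 'ee_pos': array([0.16400457, 0.52494311, 0.40416163]), 'eef_rot': array([-3.14058924e+00, -6.96317302e-05,  2.83878148e+00]), 'force': array([0.14053432, 0.33579403, 0.09018117]), 'moment': array([-0.02599695,  0.0396196 , -0.01480133]), 'grip_force': 0.0, 'grip_width': 0.09383046168980792} 0.1804
```

View pics/top0.png

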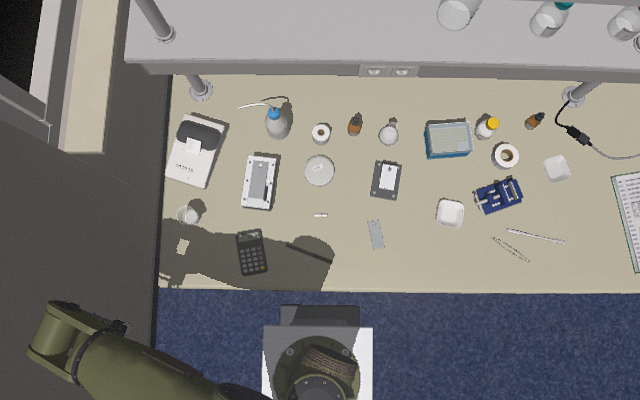

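View pics/scene0.png

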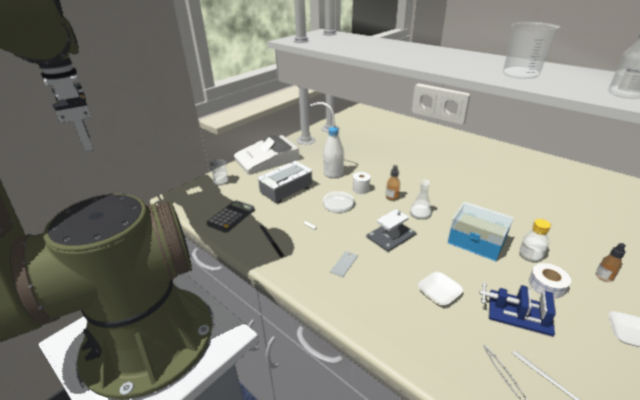

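The top view shows the tray at about (260,181), holding a coupon, and the stand at (386,180). A loose strip lies on the bench at (376,234), and the dish is at (319,170). Coupon candidates are the strip in the tray (260,181) and the strip on the bench (376,234). I'll check the choice in a close crop.

Run:
```python
from h import *
import pickle
c=pickle.load(open("top0.pkl","rb"));im=c["img"]
a=cv2.resize(im[145:220,230:292],None,fx=6.4,fy=6.4,interpolation=cv2.INTER_CUBIC)
b=cv2.resize(im[145:220,355:417],None,fx=6.4,fy=6.4,interpolation=cv2.INTER_CUBIC)
cv2.imwrite("pics/crop0.png",np.hstack([a,b]));print(a.shape)
print(onplane(c,[(260,181),(386,180),(376,234)],.06))
```

```text
(480, 397, 3)
[[ 0.56407125  0.17324428  0.06      ]
 [ 0.57268853 -0.19260453  0.06      ]
 [ 0.41531686 -0.16326554  0.06      ]]
```

View pics/crop0.png

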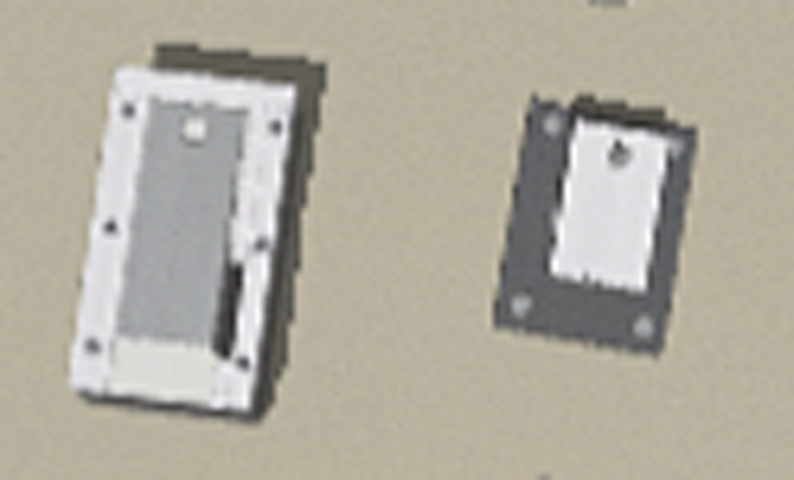

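The crop shows the tray strip with its hole at the rear and the lip towards the robot, near px (256,208). Its length is about 110 mm at tray scale; the bench strip is about 85 mm, so the tray one is the larger and the right one. The stand's pin is at the far end, near px (452,169). Next I'll work out the hover pose.

```bash
cat >> h.py <<'E'
def rel(p,yaw):
    """row (cm, rad) from present pose to TCP position p, tool down with given yaw"""
    o=ctrl.get_obs();R=Rn.from_euler('xyz',o['eef_rot']);G=Rn.from_euler('xyz',[np.pi,0,yaw])
    return np.round(np.r_[R.inv().apply(np.array(p)-o['ee_pos'])*100,(R.inv()*G).as_rotvec()],3)
E
python3 - <<'E'
from h import *
import pickle
c=pickle.load(open("top0.pkl","rb"))
q=lambda x,y,ox:(ox+x/6.4,145+y/6.4)
L=onplane(c,[q(164,402,230),q(206,75,230)],.0625)
d=L[1]-L[0];print("tray",L,np.linalg.norm(d),np.arctan2(d[1],d[0]))
S=onplane(c,[q(600,283,355-62),q(622,125,355-62),q(620,152,355-62)],.06);d=S[1]-S[0];print("stand",S,np.linalg.norm(d),np.arctan2(d[1],d[0]))
w=ctrl.camera("wrist");o=ctrl.get_obs();R=Rn.from_euler('xyz',o['eef_rot'])
C=-np.array(w["R"]).T@w["t"];print("cam in tool",R.inv().apply(C-o['ee_pos']),"view dir tool",R.inv().apply(np.array(w["R"])[2]),"x",R.inv().apply(np.array(w["R"])[0]),w["intrinsics"])
y=np.arctan2(*(L[1]-L[0])[[1,0]])+np.pi
print(rel([*(L.mean(0)[:2]-[0.02,0]),.40],y),y)
E
```

```text
tray [[0.48483105 0.18265145 0.0625    ]
 [0.63609809 0.16923128 0.0625    ]] 0.15186118248502653 -0.0884867279137818
stand [[ 0.54552583 -0.19461153  0.06      ]
 [ 0.61893772 -0.20515918  0.06      ]
 [ 0.60631055 -0.20413969  0.06      ]] 0.07416574803938937 -0.14270115458934973
cam in tool [ 0.08144227 -0.00048127  0.0198749 ] view dir tool [-2.78285917e-01  7.80064706e-04  9.60497964e-01] x [ 4.47159367e-04  9.99999667e-01 -6.82589985e-04] [[329.39909651   0.         321.11600544]
 [  0.         329.39909651 192.47295332]
 [  0.           0.           1.        ]]
[-4.6341e+01 -2.2088e+01  4.3900e-01 -1.0000e-03 -0.0000e+00 -2.1400e-01] 3.0531059256760114
```

```bash
python3 -m jog '[[-46.3,-22.1,0.4,0,0,-0.214],[-46.3,-22.1,0.4,0,0,-0.214],[-46.3,-22.1,0.4,0,0,-0.214],[-46.3,-22.1,0.4,0,0,-0.214],[-46.3,-22.1,0.4,0,0,-0.214],[-46.3,-22.1,0.4,0,0,-0.214],[-46.3,-22.1,0.4,0,0,-0.214],[-46.3,-22.1,0.4,0,0,-0.214]]' 0; python3 -c "
from h import *
print(rel([.54,.177,.36],3.053))"
```

```text
time_s: 0.95
ee_pos: [0.4557, 0.2537, 0.4016]
eef_rot: [3.142, -0.0, 3.053]
force: [0.1, 0.9, 0.4]
grip_width: 0.033
grip_force: 0.0
[-9.08  -6.89   4.155  0.    -0.    -0.   ]
```

```bash
python3 -m jog '[[-8,-6,4,0,0,0],[-8,-6,4,0,0,0],[-8,-6,4,0,0,0],[-8,-6,4,0,0,0],[-8,-6,4,0,0,0],[-8,-6,4,0,0,0]]'; python3 -c "
from h import *
import pickle
print(rel([.54,.177,.36],3.053))
c=ctrl.camera('wrist');pickle.dump(c,open('w1.pkl','wb'));cv2.imwrite('pics/w1.png',c['img'])"
```

```text
time_s: 1.55
ee_pos: [0.5281, 0.1896, 0.3624]
eef_rot: [3.141, 0.001, 3.054]
force: [-0.0, 0.3, -0.6]
grip_width: 0.0004
grip_force: 0.0
[-1.295e+00 -1.157e+00  2.410e-01  1.000e-03  1.000e-03  1.000e-03]
```

View pics/w1.png

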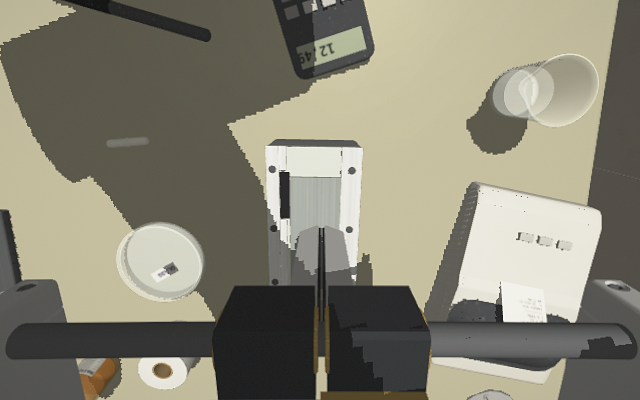

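The wrist view shows the tray's lip edge at row ~147 (columns 266–362), the coupon's plain end at row ~177 (288–341) and the black shoe at (284,195). I'll refine with edge profiles.

Run:
```python
from h import *
import pickle
c=pickle.load(open("w1.pkl","rb"));g=cv2.cvtColor(c["img"],cv2.COLOR_BGR2GRAY).astype(int)
for r in (155,200,215,260): print(r,list(g[r,258:372:1]))
for x in (280,300,315,330): print(x,list(g[132:200,x]))
```

```text
155 [np.int64(191), np.int64(191), np.int64(192), np.int64(191), np.int64(192), np.int64(191), np.int64(189), np.int64(219), np.int64(237), np.int64(233), np.int64(235), np.int64(237), np.int64(237), np.int64(237), np.int64(236), np.int64(234), np.int64(233), np.int64(233), np.int64(233), np.int64(231), np.int64(233), np.int64(239), np.int64(237), np.int64(235), np.int64(232), np.int64(231), np.int64(235), np.int64(225), np.int64(211), np.int64(230), np.int64(229), np.int64(228), np.int64(228), np.int64(228), np.int64(228), np.int64(228), np.int64(228), np.int64(229), np.int64(228), np.int64(228), np.int64(228), np.int64(229), np.int64(228), np.int64(229), np.int64(229), np.int64(228), np.int64(229), np.int64(229), np.int64(229), np.int64(229), np.int64(229), np.int64(229), np.int64(229), np.int64(229), np.int64(230), np.int64(229), np.int64(229), np.int64(229), np.int64(229), np.int64(229), np.int64(229), np.int64(229), np.int64(229), np.int64(229), np.int64(229), np.int64(229), np.int64(229), np.int64(229), np.int64(229), np.int64(229), np.int64(229), np.int64(229), np.int64(229), 
[... 9039 characters left out ...]
nt64(229), np.int64(229), np.int64(229), np.int64(229), np.int64(229), np.int64(229), np.int64(229), np.int64(228), np.int64(228), np.int64(229), np.int64(229), np.int64(229), np.int64(228), np.int64(228), np.int64(228), np.int64(228), np.int64(229), np.int64(228), np.int64(228), np.int64(229), np.int64(229), np.int64(229), np.int64(231), np.int64(235), np.int64(107), np.int64(176), np.int64(174), np.int64(172), np.int64(174), np.int64(174), np.int64(173), np.int64(173), np.int64(175), np.int64(174), np.int64(174), np.int64(173), np.int64(173), np.int64(173), np.int64(173), np.int64(173), np.int64(173), np.int64(174), np.int64(174), np.int64(174), np.int64(174), np.int64(174), np.int64(174)]
```

Run:
```python
from h import *
import pickle
c=pickle.load(open("w1.pkl","rb"))
np.set_printoptions(precision=4,suppress=True)
A=onplane(c,[(265,155),(266.3,200),(362,155),(359.4,200),(359,215)],.0625);print(A)
for i,j in((0,1),(2,3),(2,4)):d=A[j]-A[i];print("yaw",np.arctan2(d[1],d[0]))
B=onplane(c,[(300,146.3),(330,146.8)],.06);print("lip",B,np.arctan2(*(B[1]-B[0])[[1,0]])-np.pi/2)
C=onplane(c,[(300,177.3),(330,177.8),(289.2,200),(339.8,200)],.063);print("coupon",C,np.linalg.norm(C[3]-C[2]))
E=onplane(c,[(300,176.6),(330,176.9)],.06);print(E)
```

```text
[[0.4906 0.1447 0.0625]
 [0.5308 0.1404 0.0625]
 [0.4978 0.2274 0.0625]
 [0.538  0.223  0.0625]
 [0.5522 0.2219 0.0625]]
yaw -0.1060059155820943
yaw -0.10919449815316519
yaw -0.10158852629689573
lip [[0.4861 0.1751 0.06  ]
 [0.4888 0.2007 0.06  ]] -0.10353263831443438
coupon [[0.5126 0.1725 0.063 ]
 [0.5153 0.1985 0.063 ]
 [0.5324 0.1608 0.063 ]
 [0.5363 0.2056 0.063 ]] 0.04500864850166405
[[0.5127 0.1723 0.06  ]
 [0.5153 0.1986 0.06  ]]
```

```bash
python3 -c "
from h import *
print(rel([.5786,.1786,.30],3.0366))"
```

```text
[-5.116e+00 -6.610e-01  6.244e+00  1.000e-03  1.000e-03  1.800e-02]
```

```bash
python3 -m jog '[[-2.5,-0.3,3,0.001,0.001,0.018],[-5.1,-0.66,6.2,0.001,0.001,0.018],[-5.1,-0.66,6.2,0.001,0.001,0.018],[-5.1,-0.66,6.2,0.001,0.001,0.018],[-5.1,-0.66,6.2,0.001,0.001,0.018],[-5.1,-0.66,6.2,0.001,0.001,0.018]]'; python3 -c "
from h import *
print(rel([.5786,.1786,.266],3.0366))"
```

```text
time_s: 2.2
ee_pos: [0.5786, 0.178, 0.3014]
eef_rot: [-3.142, 0.001, 3.036]
force: [0.3, 0.3, 0.2]
grip_width: 0.0005
grip_force: 0.0
[ 1.300e-02  6.200e-02  3.543e+00 -0.000e+00  1.000e-03 -1.000e-03]
```

```bash
python3 -m jog '[[0,0.06,1.2,0,0,0],[0,0.06,2.4,0,0,0],[0,0.06,3.1,0,0,0],[0,0.06,3.4,0,0,0],[0,0.06,3.4,0,0,0],[0,0.06,3.4,0,0,0]]'; python3 -m jog '[[0,0,0.05,0,0,0],[0,0,0.1,0,0,0],[0,0,0.15,0,0,0],[0,0,0.2,0,0,0],[0,0,0.2,0,0,0]]'
```

```text
time_s: 2.8
ee_pos: [0.5792, 0.178, 0.2657]
eef_rot: [-3.141, -0.001, 3.035]
force: [-0.7, -0.2, 0.3]
grip_width: 0.0007
grip_force: 0.0
time_s: 3.3
ee_pos: [0.5791, 0.178, 0.2635]
eef_rot: [-3.141, -0.001, 3.035]
force: [-0.3, -0.1, 0.4]
grip_width: 0.0004
grip_force: 0.0
```

```bash
python3 -m jog '[[0,0,0.02,0,0,0],[0,0,0.04,0,0,0],[0,0,0.06,0,0,0],[0,0,0.08,0,0,0],[0,0,0.08,0,0,0]]'; python3 -m jog '[[0,0,0.02,0,0,0],[0,0,0.04,0,0,0],[0,0,0.04,0,0,0]]';  python3 -m jog '[[0,0,0.02,0,0,0],[0,0,0.04,0,0,0],[0,0,0.04,0,0,0]]'
```

```text
time_s: 3.8
ee_pos: [0.5791, 0.178, 0.2627]
eef_rot: [-3.141, -0.001, 3.035]
force: [-0.6, 0.4, -0.4]
grip_width: 0.0005
grip_force: 0.0
time_s: 4.1
ee_pos: [0.5791, 0.178, 0.2625]
eef_rot: [-3.141, -0.001, 3.035]
force: [-0.3, 0.1, 2.0]
grip_width: 0.0006
grip_force: 1.1
time_s: 4.4
ee_pos: [0.5792, 0.178, 0.2625]
eef_rot: [-3.141, -0.0, 3.035]
force: [-1.0, -0.8, 7.4]
grip_width: 0.0004
grip_force: 3.0
```

```bash
python3 -m jog '[[0,0,0.01,0,0,0],[0,0,0.02,0,0,0],[0,0,0.03,0,0,0],[0,0,0.03,0,0,0]]'; python3 -m jog '[[0.05,0,0,0,0,0],[0.1,0,0,0,0,0],[0.15,0,0,0,0,0],[0.2,0,0,0,0,0],[0.25,0,0,0,0,0],[0.3,0,0,0,0,0],[0.35,0,0,0,0,0],[0.4,0,0,0,0,0]]'; python3 -c "
from h import *
import pickle
c=ctrl.camera('wrist');pickle.dump(c,open('w2.pkl','wb'))
g=cv2.cvtColor(c['img'],cv2.COLOR_BGR2GRAY).astype(int)
P=proj(c,np.array([[.4873,.1868,.06],[.5137,.1840,.063]]));print(P)
for x in (int(P[0,0])-8,int(P[0,0])+8): print(g[int(P[0,1])-8:int(P[1,1])+15,x].tolist(), int(P[0,1])-8)
"
```

```text
time_s: 4.8
ee_pos: [0.5793, 0.178, 0.2625]
eef_rot: [-3.141, 0.0, 3.035]
force: [-1.6, -1.5, 8.4]
grip_width: 0.0008
grip_force: 4.1
time_s: 5.6
ee_pos: [0.5755, 0.1783, 0.2625]
eef_rot: [-3.141, 0.001, 3.035]
force: [1.0, -0.8, 6.1]
grip_width: 0.001
grip_force: 3.1
[[319.93225183  82.2937403 ]
 [320.00312564 134.05866639]]
[92, 92, 92, 91, 92, 92, 91, 86, 116, 205, 237, 233, 232, 232, 232, 231, 231, 231, 231, 231, 231, 231, 231, 231, 231, 231, 231, 231, 231, 231, 231, 231, 231, 231, 231, 231, 231, 231, 231, 231, 231, 231, 231, 231, 231, 231, 231, 231, 230, 231, 231, 232, 233, 178, 179, 180, 180, 182, 181, 181, 182, 180, 181, 181, 181, 181, 181, 181, 181, 181, 182, 181, 181, 181, 181] 74
[92, 93, 91, 90, 92, 91, 92, 87, 121, 205, 233, 232, 232, 232, 231, 232, 232, 232, 231, 231, 231, 231, 232, 231, 231, 232, 231, 231, 231, 231, 231, 231, 231, 231, 231, 231, 232, 231, 231, 232, 231, 231, 231, 231, 231, 231, 231, 231, 231, 231, 232, 233, 235, 149, 174, 173, 175, 174, 174, 174, 174, 174, 174, 175, 174, 174, 175, 174, 175, 175, 175, 175, 174, 175, 175] 74
```

```bash
cat > edge.py <<'E'
from h import *
c=ctrl.camera('wrist');g=cv2.cvtColor(c['img'],cv2.COLOR_BGR2GRAY).astype(int)
ex=np.array([.9945,-.1048,0]);ey=np.array([.1048,.9945,0]);lip=np.array([.4873,.1868,.06])
# sample along tray x at coupon top plane, over the bed / beyond lip
for y in (-.008,.0,.008):
    s=np.arange(-.06,.04,.0005)
    X=lip+[0,0,.003]+s[:,None]*ex+(.0015+y)*ey
    P=np.round(proj(c,X)).astype(int)
    v=np.array([g[b,a] if 0<=a<640 and 0<=b<400 else -1 for a,b in P])
    m=(v>160)&(v<188)
    k=[i for i in range(len(m)-6) if m[i:i+7].all()]
    print("coupon end at tray s(mm from lip):",s[k[0]]*1000 if k else None,end=' ')
o=ctrl.get_obs();d=o['ee_pos']-lip;print("tcp s,y:",d@ex*1000,d@ey*1000)
E
python3 -m jog '[[0.05,0,0.005,0,0,0],[0.1,0,0.01,0,0,0],[0.2,0,0.015,0,0,0],[0.3,0,0.015,0,0,0],[0.4,0,0.015,0,0,0],[0.5,0,0.015,0,0,0],[0.6,0,0.015,0,0,0],[0.7,0,0.015,0,0,0]]';python3 edge.py;  python3 -m jog '[[0.1,0,0,0,0,0],[0.2,0,0,0,0,0],[0.3,0,0,0,0,0],[0.4,0,0,0,0,0],[0.5,0,0,0,0,0],[0.6,0,0,0,0,0],[0.7,0,0,0,0,0],[0.8,0,0,0,0,0]]';python3 edge.py
```

```text
time_s: 6.45
ee_pos: [0.5685, 0.1791, 0.2625]
eef_rot: [-3.141, 0.002, 3.035]
force: [2.1, -1.4, 7.5]
grip_width: 0.0006
grip_force: 3.6
coupon end at tray s(mm from lip): 16.00000000000007 coupon end at tray s(mm from lip): 16.50000000000007 coupon end at tray s(mm from lip): 16.50000000000007 tcp s,y: 81.51152649514127 0.832238379015476
time_s: 7.3
ee_pos: [0.5606, 0.1799, 0.2625]
eef_rot: [-3.141, 0.001, 3.035]
force: [1.7, -1.4, 8.3]
grip_width: 0.0002
grip_force: 3.6
coupon end at tray s(mm from lip): 8.000000000000062 coupon end at tray s(mm from lip): 8.000000000000062 coupon end at tray s(mm from lip): 8.500000000000064 tcp s,y: 73.51612694932479 0.8303540203067937
```

```bash
python3 -m jog '[[0.1,0,0,0,0,0],[0.2,0,0,0,0,0],[0.3,0,0,0,0,0],[0.4,0,0,0,0,0],[0.5,0,0,0,0,0],[0.6,0,0,0,0,0],[0.7,0,0,0,0,0],[0.8,0,0,0,0,0]]' | grep force: ; python3 -m jog '[[0.1,0,0,0,0,0],[0.2,0,0,0,0,0],[0.3,0,0,0,0,0],[0.4,0,0,0,0,0],[0.5,0,0,0,0,0],[0.6,0,0,0,0,0],[0.7,0,0,0,0,0],[0.8,0,0,0,0,0]]' | grep force:; python3 edge.py
```

```text
force: [1.4, -1.8, 7.3]
grip_force: 3.6
force: [1.1, -2.2, 7.0]
grip_force: 3.6
coupon end at tray s(mm from lip): -7.499999999999951 coupon end at tray s(mm from lip): -7.499999999999951 coupon end at tray s(mm from lip): -7.499999999999951 tcp s,y: 57.53111254311307 0.8553054783047367
```

```bash
python3 -m jog '[[0.1,0,0,0,0,0],[0.2,0,0.005,0,0,0],[0.3,0,0.005,0,0,0],[0.4,0,0.005,0,0,0],[0.5,0,0.005,0,0,0],[0.6,0,0.005,0,0,0],[0.7,0,0.005,0,0,0],[0.8,0,0.005,0,0,0]]' | grep force: ; python3 -m jog '[[0.1,0,0,0,0,0],[0.2,0,0,0,0,0],[0.3,0,0,0,0,0],[0.4,0,0,0,0,0],[0.5,0,0,0,0,0],[0.6,0,0,0,0,0],[0.7,0,0,0,0,0],[0.8,0,0,0,0,0]]' | grep force:; python3 edge.py
```

```text
force: [1.8, -2.8, 7.6]
grip_force: 3.8
force: [2.4, -3.2, 7.3]
grip_force: 3.8
coupon end at tray s(mm from lip): -22.999999999999964 coupon end at tray s(mm from lip): -22.999999999999964 coupon end at tray s(mm from lip): -22.999999999999964 tcp s,y: 41.54219189854413 0.9054794723999489
```

```bash
python3 -m jog '[[0.1,0,0,0,0,0],[0.2,0,0,0,0,0],[0.3,0,0,0,0,0],[0.4,0,0,0,0,0],[0.5,0,0,0,0,0],[0.6,0,0,0,0,0],[0.7,0,0,0,0,0],[0.8,0,0,0,0,0]]' | grep force: ; python3 -m jog '[[0.1,0,0,0,0,0],[0.2,0,0,0,0,0],[0.3,0,0,0,0,0],[0.4,0,0,0,0,0],[0.5,0,0,0,0,0],[0.6,0,0,0,0,0],[0.6,0,0,0,0,0]]' | grep force:; python3 edge.py; python3 -m jog '[[0,0,-0.05,0,0,0],[0,0,-0.1,0,0,0],[0,0,-0.3,0,0,0],[0,0,-1.5,0,0,0],[0,0,-4,0,0,0],[0,0,-6,0,0,0],[0,0,-6,0,0,0],[0,0,-6,0,0,0]]' 100; python3 edge.py
python3 - <<'E'
from h import *
import pickle
c=ctrl.camera('wrist');pickle.dump(c,open('w3.pkl','wb'));cv2.imwrite('pics/w3.png',c['img'])
E
```

```text
force: [1.8, -2.0, 7.4]
grip_force: 3.8
force: [0.7, -1.6, 8.5]
grip_force: 4.1
coupon end at tray s(mm from lip): 27.500000000000078 coupon end at tray s(mm from lip): None coupon end at tray s(mm from lip): 33.500000000000085 tcp s,y: 27.603436548599078 0.9419876231241302
time_s: 13.0
ee_pos: [0.5144, 0.185, 0.3216]
eef_rot: [-3.141, -0.001, 3.035]
force: [-0.8, 0.0, -0.8]
grip_width: 0.0609
grip_force: 0.0
coupon end at tray s(mm from lip): -37.99999999999998 coupon end at tray s(mm from lip): -37.99999999999998 coupon end at tray s(mm from lip): -37.49999999999998 tcp s,y: 27.09442178174107 1.0120686869729716
```

View pics/w3.png

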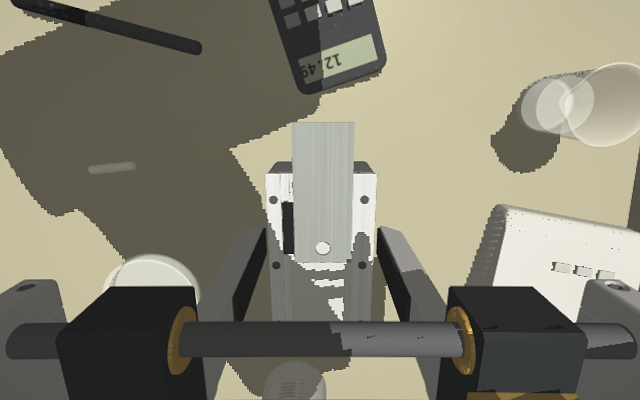

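The coupon overhangs the lip by about 37 mm and still lies flat. Its plain end is at row 122 (columns 292–354) and its hole at (323,248). Next I'll measure its yaw and compute the grasp.

Run:
```python
from h import *
import pickle
np.set_printoptions(precision=4,suppress=True)
c=pickle.load(open("w3.pkl","rb"));im=c["img"];g=cv2.cvtColor(im,cv2.COLOR_BGR2GRAY).astype(int)
mid=[]
for r in (130,140,150,158):
    print(r,g[r,287:298].tolist(),g[r,347:360].tolist())
sub=g[240:257,312:334]; m=(sub>215).astype(np.uint8)
n,l,s,ce=cv2.connectedComponentsWithStats(m);print(s,ce+[312,240])
print(onplane(c,[(323,248),(323.3,122.3)],.063))
ex=np.array([.9945,-.1048]);ey=np.array([.1048,.9945]);lip=np.array([.4873,.1868])
p=lip-.020*ex+.0015*ey;print(p,rel([*p,.31],3.0366),rel([*p,.0605+ctrl.tcp_to_grasp],3.0366))
```

```text
130 [196, 196, 196, 196, 188, 180, 177, 179, 183, 185, 184] [184, 178, 177, 177, 178, 180, 181, 189, 198, 196, 197, 197, 196]
140 [196, 196, 196, 197, 192, 179, 178, 179, 182, 183, 184] [184, 177, 176, 178, 179, 180, 183, 191, 196, 196, 196, 197, 196]
150 [194, 195, 195, 196, 192, 183, 177, 178, 180, 183, 183] [182, 177, 176, 178, 180, 179, 183, 195, 196, 196, 196, 196, 196]
158 [195, 196, 194, 198, 175, 152, 182, 178, 181, 182, 184] [183, 177, 177, 179, 179, 181, 184, 193, 196, 195, 195, 196, 196]
[[  0   0  22  17 254]
 [  4   2  14  12 120]] [[322.563  248.1496]
 [322.3667 247.6833]]
[[0.547  0.1824 0.063 ]
 [0.4501 0.1928 0.063 ]]
[0.4676 0.1904] [ 4.709  0.044  1.071 -0.002 -0.002 -0.002] [ 4.692  0.055  7.981 -0.002 -0.002 -0.002]
```

```bash
python3 -m jog '[[2,0.05,0.3,-0.002,-0.002,-0.002],[4.6,0.05,1,-0.002,-0.002,-0.002],[4.7,0.05,2,-0.002,-0.002,-0.002],[4.7,0.05,4,-0.002,-0.002,-0.002],[4.7,0.05,6,-0.002,-0.002,-0.002],[4.7,0.05,7,-0.002,-0.002,-0.002],[4.7,0.05,7,-0.002,-0.002,-0.002],[4.7,0.05,7,-0.002,-0.002,-0.002]]' 100; python3 edge.py; python3 -c "
from h import *
print(rel([.4676,.1904,.0605+ctrl.tcp_to_grasp],3.0366))"
```

```text
time_s: 13.9
ee_pos: [0.4681, 0.1904, 0.2518]
eef_rot: [3.141, 0.001, 3.037]
force: [0.3, -0.5, 1.1]
grip_width: 0.094
grip_force: 0.0
coupon end at tray s(mm from lip): None coupon end at tray s(mm from lip): None coupon end at tray s(mm from lip): None tcp s,y: -19.451801914186632 1.646333119885751
[ 5.400e-02 -1.500e-02  1.125e+00  1.000e-03  2.000e-03  0.000e+00]
```

```bash
python3 -m jog '[[0.05,0,0.4,0.001,0.002,0],[0.05,0,0.8,0.001,0.002,0],[0.05,0,1.05,0.001,0.002,0],[0.05,0,1.1,0.001,0.002,0],[0.05,0,1.1,0.001,0.002,0],[0.05,0,1.1,0.001,0.002,0]]'; python3 -m jog '[[0,0,0,0,0,0],[0,0,0,0,0,0],[0,0,0,0,0,0],[0,0,0,0,0,0],[0,0,0,0,0,0],[0,0,0,0,0,0],[0,0,0,0,0,0],[0,0,0,0,0,0]]' 30 10;python3 -m jog '[[0,0,0,0,0,0],[0,0,0,0,0,0],[0,0,0,0,0,0],[0,0,0,0,0,0],[0,0,0,0,0,0]]' 30 45
```

```text
time_s: 14.55
ee_pos: [0.4673, 0.1905, 0.2407]
eef_rot: [3.142, -0.001, 3.037]
force: [-0.3, 0.3, 0.1]
grip_width: 0.0938
grip_force: 0.0
time_s: 15.35
ee_pos: [0.4673, 0.1905, 0.2406]
eef_rot: [3.142, -0.001, 3.037]
force: [0.4, 0.1, -0.6]
grip_width: 0.0447
grip_force: 10.0
time_s: 15.85
ee_pos: [0.4673, 0.1905, 0.2406]
eef_rot: [3.142, -0.001, 3.037]
force: [0.2, 1.7, 0.3]
grip_width: 0.0437
grip_force: 45.0
```

```bash
python3 -m jog '[[0,0,-0.1,0,0,0],[0,0,-0.4,0,0,0],[0,0,-1,0,0,0],[0,0,-2,0,0,0],[0,0,-3.5,0,0,0],[0,0,-5,0,0,0],[0,0,-6,0,0,0],[0,0,-6,0,0,0]]'
python3 - <<'E'
from h import *
c=ctrl.camera('wrist');cv2.imwrite('pics/w4.png',c['img'])
print(rel([.5266,-.1927,.31],2.999))
E
```

```text
time_s: 16.65
ee_pos: [0.4675, 0.1905, 0.3022]
eef_rot: [3.141, 0.001, 3.037]
force: [0.4, 0.5, -0.6]
grip_width: 0.0439
grip_force: 45.0
[ -9.901 -37.486  -0.901   0.      0.      0.038]
```

View pics/w4.png

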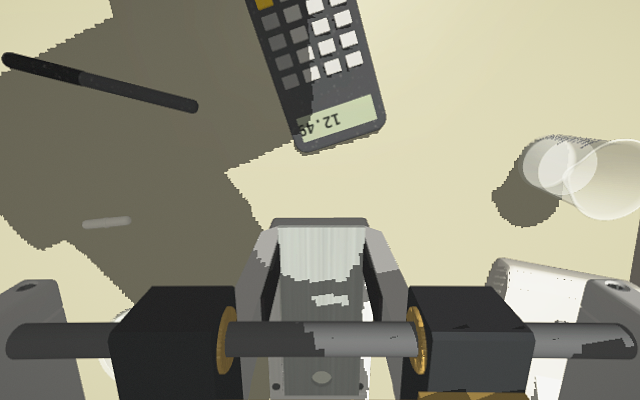

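The coupon is held and clear of the tray, with its end at row ~228 between the fingers and its hole at (321,378). Next is the transit.

```bash
python3 -m jog '[[-0.5,-2,-0.3,0,0,0.005],[-1.8,-7,-0.6,0,0,0.01],[-3,-12,-0.9,0,0,0.02],[-4.5,-17,-0.9,0,0,0.03],[-5.7,-22,-0.9,0,0,0.038],[-7.1,-27,-0.9,0,0,0.038],[-8.4,-32,-0.9,0,0,0.038],[-9.5,-36,-0.9,0,0,0.038]]'; python3 -m jog '[[-0.3,-1,0,0,0,0],[-0.4,-1.5,0,0,0,0],[-0.4,-1.5,0,0,0,0],[-0.4,-1.5,0,0,0,0],[-0.4,-1.5,0,0,0,0]]'
python3 - <<'E'
from h import *
import pickle
c=ctrl.camera('wrist');cv2.imwrite('pics/w5.png',c['img']);pickle.dump(c,open('w5.pkl','wb'))
t=ctrl.camera('top');pickle.dump(t,open('t5.pkl','wb'))
s=ctrl.camera('scene');pickle.dump(s,open('s5.pkl','wb'))
print(rel([.5266,-.1927,.31],2.999))
E
```

```text
time_s: 17.5
ee_pos: [0.5237, -0.1777, 0.3087]
eef_rot: [3.141, -0.002, 2.999]
force: [1.1, 0.5, -1.0]
grip_width: 0.0438
grip_force: 45.0
time_s: 18.0
ee_pos: [0.5258, -0.1898, 0.3095]
eef_rot: [3.142, -0.001, 3.0]
force: [-0.5, -0.0, -0.8]
grip_width: 0.0435
grip_force: 45.0
[-0.115 -0.227 -0.038 -0.    -0.001  0.001]
```

View pics/w5.png

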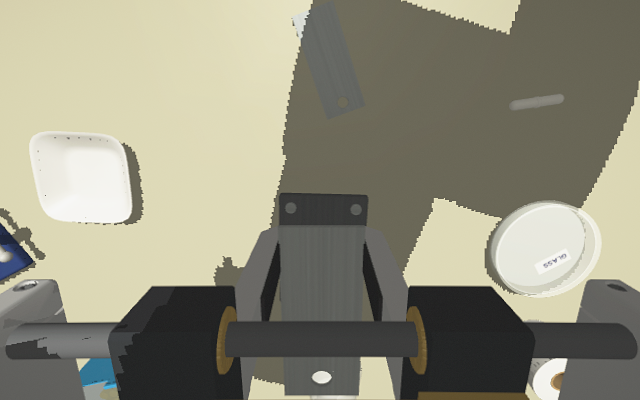

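The coupon hides the pin. Its hole is at (321,378), and the stand base's front edge runs (279,193)–(368,195). I'll sidestep so the wrist camera sees the platform and pin unobstructed.

```bash
python3 -m jog '[[-1.5,4,0,0,0,0],[-3,8,0,0,0,0],[-4.5,11.5,0,0,0,0],[-5,12,0,0,0,0],[-5,12,0,0,0,0],[-5,12,0,0,0,0],[-5,12,0,0,0,0],[-5,12,0,0,0,0]]'
python3 - <<'E'
from h import *
import pickle
c=ctrl.camera('wrist');cv2.imwrite('pics/w6.png',c['img']);pickle.dump(c,open('w6.pkl','wb'))
print(proj(c,[[.6063,-.2041,.06],[.6063,-.2041,.074]]))
E
```

```text
time_s: 18.95
ee_pos: [0.5919, -0.0802, 0.3095]
eef_rot: [-3.141, -0.001, 2.998]
force: [0.2, -0.5, -2.4]
grip_width: 0.0436
grip_force: 45.0
[[163.15863736 251.89775954]
 [154.15499713 260.68114404]]
```

View pics/w6.png

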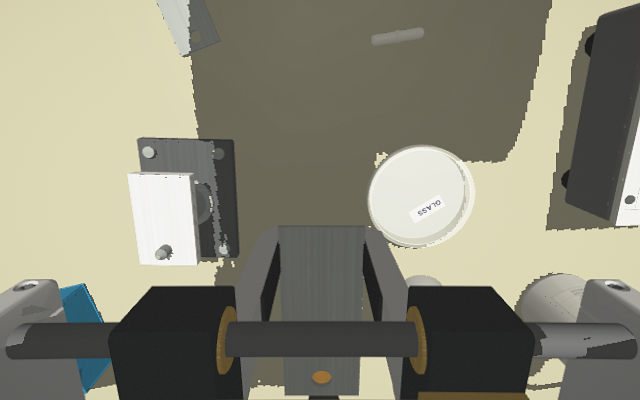

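The platform spans (129,174)–(194,265) and the pin is near (163,252). The coupon's hole is at (321,378). I'll take a close crop of the platform.

Run:
```python
import pickle,cv2
c=pickle.load(open("w6.pkl","rb"))
a=cv2.resize(c["img"][165:275,115:215],None,fx=5,fy=5,interpolation=cv2.INTER_CUBIC)
b=cv2.resize(c["img"][362:398,290:350],None,fx=5,fy=5,interpolation=cv2.INTER_CUBIC)
b=cv2.copyMakeBorder(b,0,a.shape[0]-b.shape[0],0,0,cv2.BORDER_CONSTANT)
import numpy as np
cv2.imwrite("pics/c6.png",np.hstack([a,b]))
```

```text
(no output)
```

View pics/c6.png

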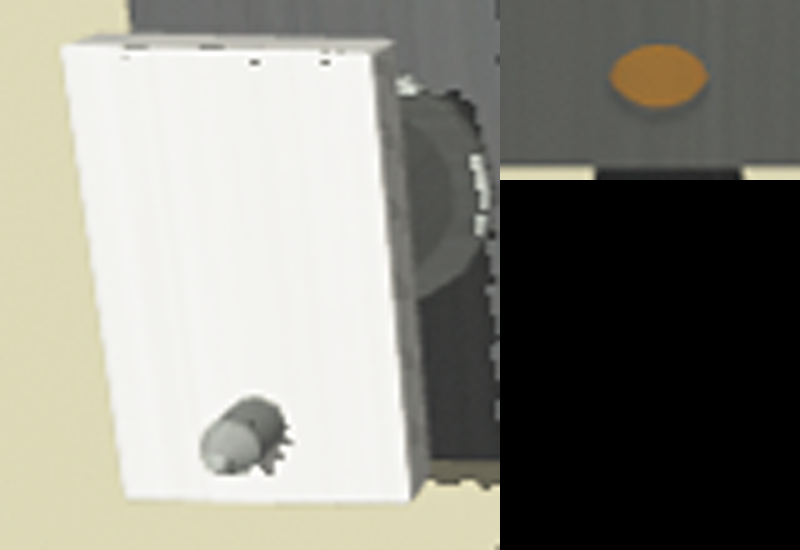

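The crop shows the platform's top-face corners at (62,46), (371,54), (412,500) and (127,497), the pin tip at (222,463), and the coupon hole centred at about (159,83) in the inset.

Run:
```python
from h import *
import pickle
np.set_printoptions(precision=4,suppress=True)
c=pickle.load(open("w6.pkl","rb"))
f=lambda p,ox,oy:(ox+(p[0]+.5)/5-.5,oy+(p[1]+.5)/5-.5)
Q=onplane(c,[f(p,115,165) for p in((62,46),(371,54),(412,500),(127,497))],.06)[:,:2]
for i in range(4):print(np.linalg.norm(Q[i]-Q[(i+1)%4]))
yaws=[np.arctan2(*(Q[a]-Q[b])[::-1]) for a,b in((3,0),(2,1))]+[np.arctan2(*(Q[a]-Q[b])[::-1])-np.pi/2 for a,b in((1,0),(2,3))]
d=Q[3]-Q[0]+Q[2]-Q[1];y=np.arctan2(d[1],d[0]);print("yaws",yaws,y)
e=np.array([np.cos(y),np.sin(y)]);print("pin from plat",Q.mean(0)+.022*e)
print("pin tip",onplane(c,[f((222,463),115,165)],.074),"foot guess",onplane(c,[f((258,420),115,165)],.06))
o=ctrl.get_obs();R=Rn.from_euler('xyz',o['eef_rot']);zt=o['ee_pos'][2]-.2406+.063
H=onplane(c,[f((159,83),290,362),f((159,165),290,362)],zt)
print(o['ee_pos'],o['eef_rot'],"hole,end in tool",R.inv().apply(H-o['ee_pos']),H)
```

```text
0.04339012014089511
0.07064829073736872
0.043460284936768415
0.07105918954672175
yaws [np.float64(-0.16536993996085267), np.float64(-0.16437977560090036), np.float64(-0.1695885326988309), np.float64(-0.16012630697721875)] -0.16487629333455722
pin from plat [ 0.6038 -0.2006]
pin tip [[ 0.6041 -0.1999  0.074 ]] foot guess [[ 0.604  -0.2011  0.06  ]]
[ 0.592  -0.0801  0.3095] [-3.1415 -0.0009  2.9977] hole,end in tool [[-0.0786 -0.0002  0.1775]
 [-0.0907 -0.0002  0.1775]] [[ 0.6696 -0.0915  0.1319]
 [ 0.6815 -0.0933  0.1319]]
```

```bash
python3 -c "
from h import *
print(rel([.5258,-.1888,.29],2.9767))"
```

```text
[ 4.990e+00 -1.171e+01  1.959e+00 -0.000e+00 -1.000e-03  2.100e-02]
```

```bash
python3 -m jog '[[1.5,-3,0,0,0,0.005],[3,-6.5,0,0,0,0.01],[4.5,-10,0.5,0,0,0.02],[5,-11.7,1.2,0,-0.001,0.021],[5,-11.7,2,0,-0.001,0.021],[5,-11.7,2,0,-0.001,0.021],[5,-11.7,2,0,-0.001,0.021],[5,-11.7,2,0,-0.001,0.021]]'; python3 -c "
from h import *
print(rel([.5258,-.1888,.258],2.9767))"
```

```text
time_s: 19.8
ee_pos: [0.5266, -0.1873, 0.2898]
eef_rot: [-3.142, 0.0, 2.979]
force: [-0.8, -0.9, -1.2]
grip_width: 0.0435
grip_force: 45.0
[ 5.100e-02 -1.630e-01  3.177e+00 -0.000e+00  0.000e+00  2.000e-03]
```

```bash
python3 -m jog '[[0.05,-0.1,0.8,0,0,0.002],[0.05,-0.1,1.6,0,0,0.002],[0.05,-0.1,2.4,0,0,0.002],[0.05,-0.1,2.9,0,0,0.002],[0.05,-0.1,3.1,0,0,0.002],[0.05,-0.1,3.1,0,0,0.002],[0.05,-0.1,3.1,0,0,0.002]]'
python3 - <<'E'
from h import *
import pickle
c=ctrl.camera('wrist');pickle.dump(c,open('w7.pkl','wb'))
print(rel([.5258,-.1888,.2545],2.9767))
g=cv2.cvtColor(c['img'],cv2.COLOR_BGR2GRAY).astype(int)
for r in range(368,396,2):print(r,g[r,304:340].tolist())
E
```

```text
time_s: 20.5
ee_pos: [0.5255, -0.189, 0.2587]
eef_rot: [-3.141, 0.0, 2.976]
force: [0.2, 0.7, -0.4]
grip_width: 0.0436
grip_force: 45.0
[-0.023  0.019  0.427 -0.     0.    -0.001]
368 [93, 93, 92, 90, 92, 94, 93, 93, 91, 92, 92, 93, 95, 94, 92, 92, 91, 92, 93, 93, 93, 93, 93, 94, 94, 94, 93, 94, 98, 97, 95, 92, 95, 95, 96, 95]
370 [93, 92, 92, 91, 93, 94, 92, 92, 91, 92, 93, 95, 94, 94, 93, 92, 92, 92, 92, 93, 93, 93, 93, 94, 95, 93, 93, 95, 98, 96, 95, 92, 93, 93, 95, 93]
372 [93, 93, 90, 91, 93, 91, 92, 91, 91, 92, 91, 95, 100, 101, 101, 102, 101, 101, 103, 101, 102, 101, 101, 98, 93, 94, 94, 95, 96, 96, 96, 92, 92, 94, 93, 95]
374 [92, 91, 91, 92, 92, 93, 92, 92, 92, 97, 102, 101, 102, 101, 101, 101, 100, 102, 101, 102, 101, 101, 102, 101, 100, 100, 96, 95, 96, 97, 95, 92, 94, 95, 95, 94]
376 [93, 93, 91, 92, 92, 93, 92, 91, 95, 101, 101, 101, 100, 100, 100, 101, 101, 100, 101, 101, 101, 101, 101, 102, 100, 102, 100, 96, 98, 97, 95, 93, 94, 94, 94, 95]
378 [93, 91, 92, 90, 92, 93, 92, 86, 91, 102, 101, 100, 101, 101, 100, 100, 101, 100, 102, 101, 101, 101, 101, 101, 101, 101, 97, 
[... 547 characters left out ...]
 93, 93, 92, 91, 88, 85, 83, 84, 86, 88, 87, 88, 90, 93, 94, 93, 93, 96, 96, 96, 93, 92, 93, 94, 94, 94]
388 [92, 91, 91, 92, 91, 92, 92, 90, 90, 91, 92, 94, 94, 94, 92, 92, 90, 91, 92, 93, 94, 93, 93, 93, 95, 94, 94, 95, 97, 97, 93, 93, 93, 94, 96, 94]
390 [93, 91, 91, 91, 91, 92, 91, 91, 91, 92, 91, 93, 94, 93, 92, 91, 90, 91, 93, 94, 95, 93, 91, 93, 95, 93, 93, 95, 98, 96, 94, 92, 92, 94, 95, 94]
392 [91, 92, 90, 91, 92, 93, 91, 91, 91, 92, 92, 93, 93, 93, 91, 91, 91, 90, 92, 94, 94, 94, 93, 94, 94, 93, 93, 95, 97, 96, 94, 92, 94, 93, 94, 92]
394 [91, 91, 90, 91, 91, 91, 91, 90, 90, 89, 91, 91, 91, 91, 88, 89, 88, 89, 89, 90, 90, 91, 88, 90, 90, 88, 87, 89, 90, 90, 87, 85, 85, 86, 88, 87]
```

```bash
python3 -m jog '[[0,0,0.06,0,0,0],[0,0,0.12,0,0,0],[0,0,0.18,0,0,0],[0,0,0.24,0,0,0],[0,0,0.3,0,0,0],[0,0,0.36,0,0,0],[0,0,0.42,0,0,0],[0,0,0.42,0,0,0]]'
python3 - <<'E'
from h import *
import pickle
c=ctrl.camera('wrist');pickle.dump(c,open('w8.pkl','wb'))
g=cv2.cvtColor(c['img'],cv2.COLOR_BGR2GRAY).astype(int)
for r in range(370,390,1):print(r,g[r,309:334].tolist())
E
```

```text
time_s: 21.35
ee_pos: [0.5255, -0.1889, 0.2542]
eef_rot: [-3.142, -0.0, 2.976]
force: [0.5, 0.0, -1.9]
grip_width: 0.0435
grip_force: 45.0
370 [93, 92, 92, 91, 93, 93, 94, 94, 94, 93, 92, 92, 92, 93, 94, 94, 93, 93, 94, 96, 93, 94, 95, 98, 97]
371 [94, 91, 92, 92, 93, 92, 93, 94, 91, 89, 87, 88, 90, 89, 86, 88, 90, 93, 94, 96, 93, 94, 96, 96, 98]
372 [94, 92, 91, 92, 91, 90, 101, 112, 100, 85, 87, 90, 91, 88, 86, 86, 85, 88, 91, 93, 93, 92, 96, 98, 97]
373 [94, 92, 91, 90, 93, 115, 131, 132, 114, 82, 88, 89, 88, 87, 87, 86, 87, 86, 82, 88, 95, 92, 96, 97, 97]
374 [93, 92, 91, 95, 116, 133, 130, 131, 127, 107, 85, 87, 89, 93, 99, 94, 86, 85, 92, 116, 124, 106, 95, 97, 97]
375 [92, 93, 90, 100, 119, 124, 121, 122, 123, 113, 92, 85, 88, 88, 90, 91, 88, 86, 104, 122, 123, 112, 92, 97, 97]
376 [92, 90, 91, 96, 101, 101, 101, 101, 101, 102, 97, 88, 88, 89, 89, 89, 89, 92, 102, 101, 101, 99, 96, 97, 96]
377 [92, 92, 91, 96, 101, 100, 101, 101, 101, 100, 101, 96, 89, 89, 89, 89, 95, 100, 101, 100, 101, 100, 97, 95, 96]
378 [92, 93, 85, 91, 102, 100, 100, 100, 100, 101, 101, 101, 101, 98, 97,
[... 546 characters left out ...]
3, 85, 88, 89, 92, 91, 90, 89, 87, 85, 85, 85, 83, 86, 91, 95, 97, 95]
384 [93, 92, 91, 91, 90, 88, 84, 82, 85, 84, 86, 86, 84, 82, 83, 84, 83, 85, 86, 89, 92, 92, 95, 97, 96]
385 [92, 92, 90, 91, 91, 91, 88, 87, 86, 85, 84, 83, 83, 82, 83, 85, 85, 85, 88, 94, 94, 93, 97, 96, 97]
386 [92, 89, 91, 91, 92, 93, 92, 92, 90, 90, 88, 84, 84, 85, 88, 88, 89, 90, 92, 94, 93, 94, 96, 96, 96]
387 [93, 91, 90, 91, 92, 92, 93, 94, 93, 91, 90, 89, 91, 91, 92, 92, 93, 92, 92, 94, 94, 93, 96, 97, 96]
388 [92, 92, 91, 92, 92, 93, 93, 95, 93, 92, 92, 89, 92, 93, 94, 93, 93, 93, 94, 95, 92, 93, 96, 97, 96]
389 [93, 91, 91, 91, 92, 93, 92, 95, 94, 93, 91, 91, 92, 92, 93, 95, 93, 91, 93, 95, 94, 92, 95, 96, 96]
```

```bash
python3 -m jog '[[0,0.03,0,0,0,0],[-0.02,0.08,0,0,0,0],[-0.02,0.08,0.05,0,0,0],[-0.02,0.08,0.1,0,0,0],[-0.02,0.08,0.15,0,0,0],[-0.02,0.08,0.2,0,0,0],[-0.02,0.08,0.25,0,0,0],[-0.02,0.08,0.25,0,0,0]]'
python3 - <<'E'
from h import *
import pickle
c=ctrl.camera('wrist');pickle.dump(c,open('w9.pkl','wb'))
g=cv2.cvtColor(c['img'],cv2.COLOR_BGR2GRAY).astype(int)
for r in range(370,388,1):print(r,g[r,309:334].tolist())
a=cv2.resize(c["img"][360:395,300:344],None,fx=12,fy=12,interpolation=cv2.INTER_CUBIC)
cv2.imwrite("pics/c9.png",cv2.convertScaleAbs(a,alpha=2.2,beta=-80))
E
```

```text
time_s: 22.2
ee_pos: [0.5258, -0.1882, 0.2517]
eef_rot: [-3.142, -0.0, 2.976]
force: [0.6, -0.6, -0.1]
grip_width: 0.0435
grip_force: 45.0
370 [93, 92, 92, 93, 92, 92, 93, 95, 94, 93, 93, 92, 93, 93, 92, 93, 92, 94, 94, 95, 94, 93, 96, 97, 96]
371 [94, 92, 90, 92, 92, 93, 94, 95, 92, 91, 89, 88, 90, 89, 87, 88, 89, 93, 94, 95, 93, 92, 96, 97, 97]
372 [93, 92, 92, 90, 91, 93, 92, 91, 88, 87, 88, 89, 91, 88, 87, 85, 85, 87, 90, 94, 94, 93, 95, 98, 98]
373 [92, 92, 91, 91, 95, 103, 99, 86, 88, 88, 88, 89, 90, 88, 86, 86, 87, 86, 84, 91, 97, 93, 95, 97, 96]
374 [93, 93, 91, 95, 115, 125, 104, 84, 85, 89, 90, 89, 88, 86, 86, 88, 88, 87, 85, 96, 114, 104, 94, 96, 96]
375 [93, 91, 90, 103, 125, 132, 114, 84, 86, 87, 90, 90, 87, 87, 87, 86, 87, 84, 87, 108, 129, 117, 91, 96, 96]
376 [94, 91, 93, 114, 131, 130, 122, 97, 84, 87, 90, 88, 84, 84, 84, 86, 85, 82, 96, 122, 130, 122, 103, 96, 97]
377 [93, 91, 98, 120, 132, 131, 131, 121, 98, 87, 88, 89, 93, 97, 88, 87, 85, 92, 115, 130, 128, 125, 109, 94, 97]
378 [94, 90, 86, 99, 116, 114, 112, 114, 107, 92, 87, 89, 90, 90, 90, 87, 86, 99, 115, 115
[... 297 characters left out ...]
100, 99, 93, 93, 98, 101, 102, 103, 100, 91, 83, 84, 89, 95, 97]
382 [93, 92, 90, 87, 84, 81, 83, 89, 94, 99, 102, 101, 101, 101, 102, 101, 96, 92, 86, 83, 84, 89, 93, 96, 97]
383 [92, 92, 91, 90, 87, 82, 81, 83, 85, 87, 91, 92, 90, 90, 89, 86, 86, 84, 85, 83, 85, 89, 93, 96, 97]
384 [93, 92, 91, 91, 90, 87, 85, 83, 85, 85, 86, 85, 83, 83, 83, 83, 84, 84, 84, 89, 90, 92, 97, 97, 96]
385 [92, 92, 91, 92, 91, 91, 90, 87, 85, 86, 84, 84, 81, 83, 83, 84, 84, 85, 88, 93, 94, 93, 96, 97, 96]
386 [92, 91, 91, 91, 92, 93, 93, 92, 90, 88, 88, 83, 84, 85, 87, 89, 89, 90, 93, 95, 92, 94, 96, 96, 96]
387 [92, 91, 91, 91, 91, 92, 93, 94, 93, 90, 89, 89, 90, 91, 92, 92, 94, 92, 94, 94, 93, 93, 95, 96, 97]
```

View pics/c9.png

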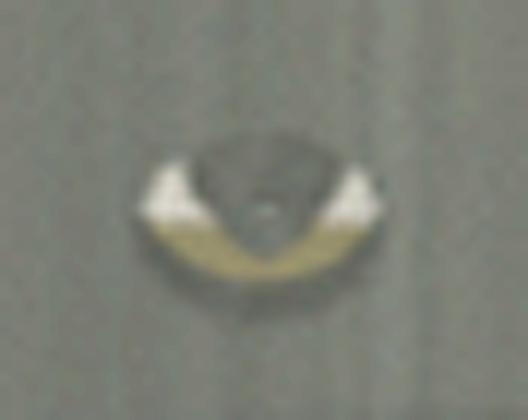

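The crop shows the pin's cone inside the hole, laterally centred, with the tip at about (322,379) and the hole centre at (321.7,379). I'll carry on lowering slowly while watching the force.

```bash
python3 -m jog '[[0,0.02,0.05,0,0,0],[0,0.02,0.1,0,0,0],[0,0.02,0.15,0,0,0],[0,0.02,0.2,0,0,0],[0,0.02,0.25,0,0,0],[0,0.02,0.25,0,0,0]]'
python3 - <<'E'
from h import *
c=ctrl.camera('wrist')
g=cv2.cvtColor(c['img'],cv2.COLOR_BGR2GRAY).astype(int)
for r in range(370,388,1):print(r,g[r,309:334].tolist())
E
```

```text
time_s: 22.85
ee_pos: [0.5258, -0.188, 0.2492]
eef_rot: [-3.142, -0.0, 2.976]
force: [0.8, -0.0, -1.5]
grip_width: 0.0439
grip_force: 45.0
370 [93, 92, 92, 92, 92, 92, 94, 95, 95, 94, 91, 92, 92, 94, 94, 93, 93, 94, 95, 95, 93, 93, 95, 96, 97]
371 [93, 92, 92, 92, 94, 92, 94, 95, 93, 89, 88, 88, 90, 89, 87, 87, 88, 91, 95, 96, 94, 92, 96, 98, 98]
372 [93, 93, 92, 91, 92, 92, 92, 88, 87, 89, 89, 89, 91, 90, 88, 87, 86, 84, 88, 93, 94, 94, 96, 97, 97]
373 [94, 91, 91, 91, 90, 85, 85, 88, 88, 89, 89, 88, 90, 89, 85, 85, 87, 88, 85, 82, 87, 92, 96, 97, 97]
374 [93, 93, 92, 94, 109, 106, 83, 88, 90, 89, 89, 89, 89, 88, 87, 86, 86, 86, 86, 91, 106, 105, 94, 96, 97]
375 [93, 92, 89, 104, 118, 106, 86, 89, 87, 89, 89, 90, 90, 87, 85, 87, 86, 86, 86, 91, 113, 117, 91, 97, 96]
376 [92, 91, 95, 113, 132, 114, 84, 86, 88, 89, 89, 90, 89, 85, 85, 86, 87, 85, 85, 96, 120, 122, 103, 96, 96]
377 [94, 90, 98, 120, 133, 118, 91, 86, 88, 87, 90, 90, 88, 86, 86, 87, 87, 86, 85, 103, 128, 125, 109, 94, 96]
378 [93, 91, 85, 109, 133, 121, 97, 84, 86, 87, 90, 89, 87, 87, 86, 87, 86, 84, 87, 107, 130, 119, 
[... 272 characters left out ...]
93, 88, 90, 92, 93, 92, 88, 86, 89, 107, 118, 103, 83, 85, 89, 95, 97]
382 [93, 92, 90, 86, 83, 81, 87, 89, 88, 87, 88, 90, 90, 91, 90, 87, 90, 94, 89, 86, 82, 88, 93, 97, 97]
383 [93, 92, 92, 90, 86, 83, 81, 82, 84, 84, 87, 88, 90, 91, 89, 86, 85, 85, 84, 83, 85, 89, 96, 96, 97]
384 [93, 91, 91, 91, 91, 87, 84, 84, 83, 86, 85, 87, 90, 89, 86, 84, 84, 84, 85, 90, 91, 92, 96, 97, 97]
385 [93, 92, 92, 90, 91, 93, 89, 87, 87, 86, 85, 84, 84, 84, 84, 83, 83, 84, 88, 93, 93, 92, 96, 97, 97]
386 [91, 91, 92, 93, 92, 91, 92, 92, 92, 89, 87, 83, 83, 86, 86, 89, 89, 90, 92, 94, 94, 94, 96, 98, 96]
387 [92, 91, 91, 92, 92, 94, 92, 95, 93, 91, 90, 89, 90, 92, 93, 93, 94, 93, 93, 95, 93, 93, 95, 97, 96]
```

```bash
python3 -m jog '[[0,0,0.05,0,0,0],[0,0,0.1,0,0,0],[0,0,0.15,0,0,0],[0,0,0.2,0,0,0],[0,0,0.25,0,0,0],[0,0,0.25,0,0,0]]'; python3 -m jog '[[0,0,0.05,0,0,0],[0,0,0.1,0,0,0],[0,0,0.15,0,0,0],[0,0,0.2,0,0,0],[0,0,0.2,0,0,0]]'
python3 - <<'E'
from h import *
c=ctrl.camera('wrist');print(ctrl.get_obs()['moment'])
g=cv2.cvtColor(c['img'],cv2.COLOR_BGR2GRAY).astype(int)
for r in range(370,396,1):print(r,g[r,309:334].tolist())
E
```

```text
time_s: 23.5
ee_pos: [0.5258, -0.188, 0.2467]
eef_rot: [-3.142, -0.0, 2.976]
force: [-0.1, 0.1, -0.6]
grip_width: 0.0437
grip_force: 45.0
time_s: 24.0
ee_pos: [0.5258, -0.188, 0.2447]
eef_rot: [-3.142, -0.0, 2.976]
force: [-0.9, 0.7, -0.9]
grip_width: 0.0437
grip_force: 45.0
[ 0.03940065  0.04617657 -0.02583762]
370 [94, 92, 91, 93, 92, 93, 93, 95, 95, 93, 91, 92, 93, 93, 93, 94, 94, 92, 94, 95, 93, 93, 96, 97, 96]
371 [91, 93, 91, 91, 92, 93, 93, 95, 92, 88, 84, 84, 81, 83, 82, 83, 86, 92, 94, 95, 96, 93, 95, 97, 97]
372 [92, 93, 91, 92, 92, 92, 91, 86, 82, 83, 84, 83, 84, 84, 83, 81, 81, 82, 88, 93, 94, 94, 96, 97, 96]
373 [93, 92, 91, 91, 89, 85, 82, 84, 84, 84, 86, 84, 85, 82, 83, 81, 81, 81, 80, 82, 86, 93, 97, 98, 96]
374 [93, 91, 92, 94, 109, 106, 81, 83, 83, 84, 84, 82, 84, 83, 82, 81, 81, 80, 80, 88, 105, 106, 95, 97, 97]
375 [93, 92, 89, 104, 120, 105, 80, 84, 83, 84, 83, 84, 84, 84, 82, 80, 79, 81, 79, 88, 113, 118, 92, 97, 97]
376 [93, 92, 94, 115, 126, 103, 81, 83, 83, 85, 84, 84, 87, 89, 85, 81, 81, 79, 80, 88, 113, 123, 103, 95, 97]
377 [93, 91, 97, 118, 128, 105, 81, 
[... 1270 characters left out ...]
5, 92, 87, 86, 88, 89, 88, 89, 87, 89, 93, 95, 95, 93, 93, 96, 96, 96]
390 [92, 91, 91, 91, 93, 93, 94, 94, 94, 90, 88, 89, 90, 91, 90, 91, 92, 92, 93, 95, 94, 92, 96, 97, 96]
391 [91, 93, 91, 91, 93, 93, 93, 94, 93, 92, 89, 89, 91, 90, 91, 94, 93, 92, 92, 94, 93, 93, 96, 98, 96]
392 [93, 91, 90, 91, 91, 91, 93, 94, 93, 92, 91, 89, 90, 91, 93, 93, 93, 92, 93, 95, 94, 93, 95, 98, 96]
393 [92, 92, 90, 91, 91, 93, 93, 94, 93, 92, 91, 92, 91, 92, 92, 94, 93, 91, 93, 94, 92, 93, 95, 96, 96]
394 [92, 92, 91, 91, 92, 92, 93, 93, 93, 92, 90, 90, 90, 92, 93, 94, 94, 91, 94, 94, 93, 93, 95, 95, 96]
395 [96, 96, 95, 95, 95, 96, 96, 98, 96, 95, 94, 95, 95, 96, 96, 97, 96, 97, 97, 96, 96, 96, 97, 98, 97]
```

```bash
python3 -m jog '[[0,0,0.05,0,0,0],[0,0,0.1,0,0,0],[0,0,0.15,0,0,0],[0,0,0.2,0,0,0],[0,0,0.2,0,0,0]]'; python3 -m jog '[[0,0,0.03,0,0,0],[0,0,0.06,0,0,0],[0,0,0.1,0,0,0],[0,0,0.1,0,0,0]]'; python3 -m jog '[[0,0,0.02,0,0,0],[0,0,0.04,0,0,0],[0,0,0.06,0,0,0],[0,0,0.06,0,0,0]]'
```

```text
time_s: 24.55
ee_pos: [0.5258, -0.188, 0.2427]
eef_rot: [-3.142, -0.0, 2.976]
force: [-0.9, -0.2, -1.6]
grip_width: 0.0435
grip_force: 45.0
time_s: 24.95
ee_pos: [0.5258, -0.188, 0.2417]
eef_rot: [-3.142, -0.0, 2.976]
force: [-0.0, 0.5, -1.0]
grip_width: 0.0439
grip_force: 45.0
time_s: 25.35
ee_pos: [0.5258, -0.188, 0.2412]
eef_rot: [-3.142, 0.0, 2.976]
force: [0.2, -0.5, -1.4]
grip_width: 0.0433
grip_force: 45.0
```

```bash
python3 -m jog '[[0,0,0.02,0,0,0],[0,0,0.04,0,0,0],[0,0,0.06,0,0,0],[0,0,0.06,0,0,0]]'; python3 -m jog '[[0,0,0.01,0,0,0],[0,0,0.02,0,0,0],[0,0,0.03,0,0,0],[0,0,0.03,0,0,0]]'
```

```text
time_s: 25.75
ee_pos: [0.5258, -0.188, 0.2406]
eef_rot: [-3.141, 0.0, 2.976]
force: [-0.3, 0.1, -2.0]
grip_width: 0.0436
grip_force: 45.0
time_s: 26.15
ee_pos: [0.5259, -0.188, 0.2404]
eef_rot: [-3.141, 0.0, 2.976]
force: [-0.3, -0.1, 0.5]
grip_width: 0.0436
grip_force: 45.0
```

```bash
python3 -m jog '[[0,0,0.01,0,0,0],[0,0,0.02,0,0,0],[0,0,0.02,0,0,0]]';python3 -m jog '[[0,0,0,0,0,0],[0,0,0,0,0,0],[0,0,0,0,0,0],[0,0,0,0,0,0]]' - 5;python3 -m jog '[[0,0,0,0,0,0],[0,0,0,0,0,0],[0,0,0,0,0,0],[0,0,0,0,0,0],[0,0,0,0,0,0],[0,0,0,0,0,0],[0,0,0,0,0,0]]' 90
```

```text
time_s: 26.45
ee_pos: [0.5258, -0.188, 0.2402]
eef_rot: [-3.142, 0.0, 2.976]
force: [-1.5, -0.1, 3.1]
grip_width: 0.0437
grip_force: 45.0
time_s: 26.85
ee_pos: [0.5258, -0.188, 0.2401]
eef_rot: [-3.142, 0.0, 2.976]
force: [0.3, 0.3, 0.6]
grip_width: 0.0448
grip_force: 5.0
time_s: 27.55
ee_pos: [0.5258, -0.188, 0.2401]
eef_rot: [-3.142, -0.0, 2.976]
force: [-0.0, 0.3, 0.1]
grip_width: 0.0842
grip_force: 0.0
```

Released. Now I'll go straight up and check.

```bash
python3 -m jog '[[0,0,-0.3,0,0,0],[0,0,-1,0,0,0],[0,0,-2.5,0,0,0],[0,0,-4.5,0,0,0],[0,0,-7,0,0,0],[0,0,-9,0,0,0],[0,0,-10,0,0,0],[0,0,-10,0,0,0]]'; python3 -m jog '[[1,0,-0.5,0,0,0],[3,0,-1,0,0,0],[5,0,-1,0,0,0],[6,0,-1,0,0,0],[6,0,-1,0,0,0],[6,0,-1,0,0,0]]'
python3 - <<'E'
from h import *
c=ctrl.camera('wrist')
X=np.array([[.6049,-.2012,.063]]);ex=np.array([np.cos(-.165),np.sin(-.165),0]);ey=np.array([-ex[1],ex[0],0])
Y=lambda x,y:[X[0]+x*ex+y*ey]
pts=[proj(c,Y(*q))[0] for q in((0,0),(-.098,-.0225),(-.098,.0225),(.012,.0225),(.012,-.0225),(-.058,0))]
print(np.round(pts,1))
im=c['img'].copy()
P=np.round(pts).astype(int);x0,y0=P.min(0)-20;x1,y1=P.max(0)+20
for p in P: cv2.circle(im,tuple(map(int,p)),1,(0,0,255),-1)
a=im[max(0,y0):y1,max(0,x0):x1]
k=min(780/a.shape[1],580/a.shape[0]);cv2.imwrite('pics/fin.png',cv2.resize(a,None,fx=k,fy=k,interpolation=cv2.INTER_CUBIC));print(x0,y0,k)
E
```

```text
time_s: 28.35
ee_pos: [0.5259, -0.188, 0.3419]
eef_rot: [-3.141, 0.003, 2.976]
force: [-0.3, 0.2, -0.6]
grip_width: 0.0845
grip_force: 0.0
time_s: 28.95
ee_pos: [0.4669, -0.1781, 0.35]
eef_rot: [-3.142, 0.0, 2.976]
force: [1.2, 0.0, 0.9]
grip_width: 0.085
grip_force: 0.0
[[321.3 336.1]
 [295.8 242.5]
 [346.8 242.5]
 [344.5 346.5]
 [298.2 346.6]
 [321.3 282.6]]
276 222 4.0
```

View pics/fin.png

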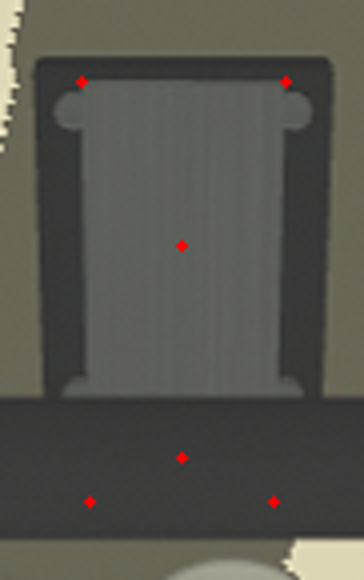

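The plain end sits where a flat, seated coupon should be, square to the base, with both front corners on their predicted pixels. The gripper is clear of everything, so I'm handing in.

```bash
python3 -c "
from station import ctrl
print(ctrl.hand_in())"
```

```text
the job is handed in; nothing more can be done
None
```

The coupon is seated flat on the inspection stand, with its hole over the pin and its length along the platform, released and handed in at about 29 s; the sampled press force peaked at 8.5 N. I viewed 11 pictures, one over the limit of 10, and the pin end was hidden in the last one, so seating there rests on the pin seen well inside the hole and contact at the expected height.

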